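# Nest two sets of measuring cups on the shop counter

### The arm

A 6-joint arm with a two-finger parallel gripper is mounted at the origin on a cart in front of the work surface, level with it; the furniture and walls round the work are solid. World frame = base frame: x ahead of the robot, y to its left, z up, the work surface at z = 0. Lengths are in m, angles in degrees, forces in N, time in s.
With the tool pointing down it reaches from about 0.4 to 0.825 m from the base axis. Payload 7 kg.
Tool frame: the origin (TCP) lies midway between the tips of the shut fingers; the grasp point (between the pads) lies 19 mm behind it (arm.grasp_offset is the distance from the TCP to the grasp point, in m); z points along the fingers, y is the line along which they close (so a half turn about z gives the same grasp; the last joint's range is limited). The gripper opens to 88 mm and grips with 3 to 60 N. Pads are 19 mm wide; open, the fingers measure 130 mm over their backs; the gripper's body (78 mm by 193 mm) begins 47 mm behind the grasp point.
Start: joints at [-47.664, 20.546, 0.682, 0, -70.136, -16.507], TCP at [0.294, -0.608, 0.205] pointing down, gripper open.
Joint ranges: [-176.03, 176.03], [-82.01, 121.73], [-58.28, 71.71], [-173.87, 95.51], [-174.79, -0.11], [-173.66, 173.66]. Speed limits (degrees/s): [136.94, 136.94, 172.46, 180, 180, 180].

### API

Orientations are given as a 3x3 rotation matrix whose columns are the frame's x, y, z axes.
In Python, from station import arm gives the robot as it stands.
- The arm moves only by the tool play_rows, never from a script. Its argument "moves" is a list of rows, each a list of 7 numbers: the opening, from -1 (shut) to 1 (fully open), then the shift along the tool's x, y, z scaled (see below), then the turn, a rotation vector about the tool's x, y, z scaled (see below). In form: [[claw, dx, dy, dz, ax, ay, az], ...]. A call has exactly 10 rows; each row shifts and turns the commanded pose from where the row before left it, along the tool's axes as they then stand; what a row does not reach is not made up. The controller multiplies each number of a shift by 0.05 m and each number of a turn by 4 degrees. A row lasts 1/8 s, in which the tool goes at most 62.5 mm and 10.7 degrees, less where a joint would pass 70% of its speed; a pose out of reach is approached as far as the arm can. A call with a number of a shift or a turn outside -1 to 1 is refused whole. A call with a gripper value outside its range is refused whole. The fingers move at their own pace and stop on an object; "squeeze" is the grip in N (left out, the last holds). Time passes only in rows, so rows that do not move let the fingers close, or fill a call up. It gives the time, the measured TCP pose, the force, the opening and the grip force at its end, in the units of the state.
- arm.get_state(): the state, without advancing time (a new reading comes with each control period).
- arm.read_camera(name): name is "side" or "top" or "wrist"; returns the picture (400x640x3 uint8, blue, green, red); there is no depth.
- arm.get_calibration(name): a dict with "fx", "fy", "cx", "cy" (pixels), "k1" (the pictures are not rectified: a ray, as slopes to the right and down, at radius r is drawn at 1 + k1 r^2 times it, then the intrinsics apply), "R" (3x3) and "t" (3): a world point X has camera coordinates R X + t; the wrist camera has in their place "hand_eye" (4x4, takes a point from camera to tool coordinates, whose origin is the TCP and whose axes are the flange's). Camera axes: x right, y down, z forward; pixel columns grow to the right and rows downward; lengths in m; the calibration is good to about 2 mm. A picture is of the moment at which its call begins: read the wrist's pose just before it. get_calibration takes no time and is no camera call.
- arm.sign_off(): hands the job in; it is judged then, once.
The state is a dict: "time_s": time; "joints": joint angles; "joint_vel": joint speeds; "effort": joint torques, N m; "position": TCP position; "tcp_rot": TCP orientation; "wrist_force": force on the tool from outside, world axes, zero at the start; "torque": the same for the moment, N m; "width": finger opening in m; "grip_force": force on a finger pad.
Only numpy, scipy, OpenCV 4.12 (cv2) and the standard library are available. Lean on these libraries where they do the work, as an engineer would, in place of code of your own. Each camera call takes 0.05 s, during which the arm holds its last target. There are 200 camera calls.

### The job

These measuring cups are sold as nested sets, so put the white set and the blue set together where their large cups stand: lower the middle-sized cup gently into the large one of its own colour until it rests on the ribs inside, then the small cup into the middle-sized one in the same way. Do not drop them in or ram them tight, and keep the large cups upright and roughly in place. Leave the odd red cup and the brass pipe nipple where they stand.

Things in the scene. Friction and masses are not known exactly. Their poses are not given: they have to be found in the camera images.
- white_large: Off-white large measuring cup: tapered open round plastic cup, 68 mm across the rim, 46 mm across the foot, 86 mm high, wall 3 mm, 160 g. Origin at the centre of its underside, z up. Six stacking ribs inside reach 50 mm above the underside; the middle cup drops in with 2 to 3 mm of play and rests on them on the same axis, its origin 50 mm above this one's, its rim 38 mm above this rim.
- blue_large: Dark blue large measuring cup: tapered open round plastic cup, 68 mm across the rim, 46 mm across the foot, 86 mm high, wall 3 mm, 160 g. Origin at the centre of its underside, z up. Six stacking ribs inside reach 50 mm above the underside; the middle cup drops in with 2 to 3 mm of play and rests on them on the same axis, its origin 50 mm above this one's, its rim 38 mm above this rim.
- white_medium: Off-white middle-sized measuring cup of the same shape, 59 mm across the rim, 45 mm across the foot, 74 mm high, 70 g. Origin at the centre of its underside, z up. Round: grip it across the rim from above, any yaw. Its ribs reach 46 mm above its underside; the small cup rests on them, origin 46 mm above this one's, rim 34 mm above this rim.
- white_small: Off-white small measuring cup of the same shape, 47 mm across the rim, 41 mm across the foot, 62 mm high, 50 g, standing upright. Origin at the centre of its underside, z up. Round: grip it across the rim from above, any yaw.
- blue_medium: Dark blue middle-sized measuring cup of the same shape, 59 mm across the rim, 45 mm across the foot, 74 mm high, 70 g. Origin at the centre of its underside, z up. Round: grip it across the rim from above, any yaw. Its ribs reach 46 mm above its underside; the small cup rests on them, origin 46 mm above this one's, rim 34 mm above this rim.
- blue_small: Dark blue small measuring cup of the same shape, 47 mm across the rim, 41 mm across the foot, 62 mm high, 50 g, standing upright. Origin at the centre of its underside, z up. Round: grip it across the rim from above, any yaw.
- red_cup: Red measuring cup of the middle size (59 mm across the rim, 74 mm high), an odd one without a set, standing on the right part of the counter beyond the upright sign board. Origin at the centre of its underside. It is to be left alone.
- brass_nipple: Brass pipe nipple with a hexagon round its middle, 47 mm across and 65 mm high, standing on end behind the cups, before the printer. Origin at the centre of its underside. It is to be left alone.
There are look-alikes about, which are no part of the job. Leave any green look-alike of the blue_small alone.

How it is judged:
By the outcome, as a careful person would: the job done as asked, in the order asked, and still so for the second after the job is handed in, with the robot touching nothing.
It also fails if it takes over 96 s, if anything falls off the work surface, if the arm or the gripper's body presses on something with over 40 N, if the wrist force passes 120 N, or if a joint passes its speed limit or range.

## Working session

There is one attempt and no reset: what is moved stays moved. The work goes in short steps, Python scripts to look and compute and a tool call to move; the robot and the scene stay as the last step left them, time stands still between calls to the robot, and variables do not carry over. Pictures are saved under pics/ and viewed, at most 14 in all, crops included, and the job is handed in when it is done.

Besides the shell and the picture viewer there is one more tool, called after "Call:" by a JSON object that holds its "api" and its "payload". play_rows: Moves the arm, as the interface text tells. Shifts and turns lie within -1 to 1; 1 stands for 0.05 m of shift or 4 degrees of turn. Its arguments: {"type":"object","properties":{"moves":{"type":"array","items":{"type":"array","items":{"type":"number"}}},"squeeze":{"type":"number"}},"required":["moves"]}

```bash
mkdir -p pics; ls; python3 - <<'E'
from station import arm
import cv2
for n in("top","side"):
    cv2.imwrite(f"pics/{n}0.png",arm.read_camera(n)); print(n,arm.get_calibration(n))
print(arm.get_calibration("wrist")); s=arm.get_state(); print(s,arm.grasp_offset)
E
```

```text
pics
top {'fx': 434.86008792448246, 'fy': 434.86008792448246, 'cx': 315.9736309443365, 'cy': 199.3293578939243, 'k1': -0.06132893174357034, 'R': array([[ 0.00713867, -0.99997001, -0.00300233],
       [-0.99172487, -0.00669488, -0.12820669],
       [ 0.12818275,  0.00389271, -0.99174293]]), 't': array([0.06267683, 0.52416174, 0.98314665])}
side {'fx': 447.67017543589617, 'fy': 447.67017543589617, 'cx': 317.36290562489165, 'cy': 200.76494421487638, 'k1': -0.10617459501604401, 'R': array([[-0.99994797, -0.00634955, -0.00798385],
       [ 0.00150574,  0.68221311, -0.73115184],
       [ 0.01008917, -0.73112581, -0.68216805]]), 't': array([ 0.50811059, -0.03922952,  1.44443407])}
{'fx': 300.7188092620177, 'fy': 300.7188092620177, 'cx': 323.0637920526676, 'cy': 200.0660855140473, 'k1': -0.045439228410046106, 'hand_eye': array([[ 2.69871101e-04, -9.61270601e-01, -2.75606165e-01,
         7.57919260e-02],
       [ 9.99999788e-01,  9.60893155e-05,  6.44046584e-04,
        -9.78797082e-04],
       [-5.92620239e-04, -2.75606281e-01,  9.61270423e-01,
        -1.79166629e-01],
       [ 0.00000000e
[... 171 characters left out ...]
    -7.01389198e+01, -1.65074096e+01]), 'joint_vel': array([ 0.01093799, -0.0270154 ,  0.12081093,  0.01344936,  0.09367111,
        0.03822071]), 'effort': array([-1.24104936e-03, -5.84162879e+01,  2.93751222e+01,  7.01551706e+00,
        1.01434972e-02, -5.65454934e-05]), 'position': array([ 0.29383912, -0.6071489 ,  0.20400465]), 'tcp_rot': array([[-9.00152996e-01, -4.35573082e-01, -8.20607885e-04],
       [-4.35573827e-01,  9.00152025e-01,  1.33159671e-03],
       [ 1.58664167e-04,  1.55607608e-03, -9.99998777e-01]]), 'wrist_force': array([0.10009879, 0.49238311, 0.58365544]), 'torque': array([-0.01328062,  0.00483758,  0.00448748]), 'grip_force': 0.0, 'width': 0.0875400327328434} 0.0188
```

View pics/top0.png

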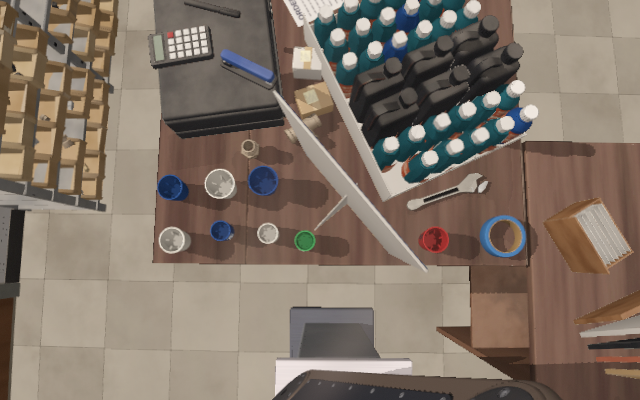

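View pics/side0.png

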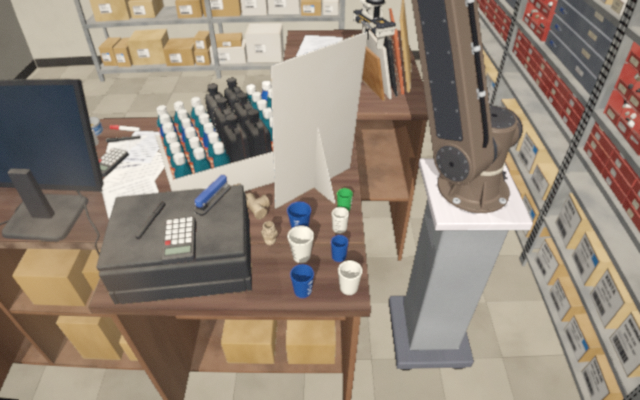

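```bash
cat > h.py <<'E'
import numpy as np,cv2
from station import arm
def cal(n,s=None):
    c=arm.get_calibration(n)
    K=np.array([[c['fx'],0,c['cx']],[0,c['fy'],c['cy']],[0,0,1.]])
    if n=="wrist":
        s=s or arm.get_state(); H=c['hand_eye']
        Rw=s['tcp_rot']@H[:3,:3]; C=s['tcp_rot']@H[:3,3]+s['position']
        R=Rw.T; t=-R@C
    else: R,t=c['R'],c['t']
    return K,np.array([c['k1'],0,0,0.]),R,t
def ray(cl,uv):
    # r measured undistorted: k1 forward model = OpenCV's
    K,d,R,t=cl; p=cv2.undistortPoints(np.array([[uv]],float),K,d)[0,0]
    v=R.T@np.array([p[0],p[1],1]); return -R.T@t, v/np.linalg.norm(v)
def plane(cl,uv,z):
    C,v=ray(cl,uv); return C+v*(z-C[2])/v[2]
def tri(rs):
    A=0;b=0
    for C,v in rs:
        P=np.eye(3)-np.outer(v,v); A=A+P; b=b+P@C
    X=np.linalg.solve(A,b)
    return X,[float(np.linalg.norm((np.eye(3)-np.outer(v,v))@(X-C))) for C,v in rs]
def proj(cl,X):
    K,d,R,t=cl; return cv2.projectPoints(np.array([X],float),cv2.Rodrigues(R)[0],t,K,d)[0][0,0]
E
python3 - <<'E'
from h import *
T=cv2.imread("pics/top0.png");S=cv2.imread("pics/side0.png")
a=cv2.resize(T[130:280,140:350],None,fx=3.6,fy=3.6,interpolation=cv2.INTER_CUBIC)
cv2.imwrite("pics/tc.png",a)
cv2.imwrite("pics/sc.png",cv2.resize(S[170:310,230:380],None,fx=4,fy=4,interpolation=cv2.INTER_CUBIC))
ct=cal("top");cs=cal("side")
for n,u,z in [("wl",(220,183),.086),("bl",(263,180),.086),("bm",(171,187),.074),("wm",(174,239),.074),("bs",(222,230),.062),("ws",(268,233),.062),("gr",(305,240),.062),("br",(249,148),.065)]:
    X=plane(ct,u,z);print(n,X.round(3),proj(cs,X).round())
# sign board: near top corner / far top corner
print("sign",tri([ray(ct,(427,269)),ray(cs,(277,71))]),tri([ray(ct,(277,93)),ray(cs,(277,71))]),tri([ray(ct,(427,269)),ray(cs,(365,36))]))
print(plane(ct,(427,269),.3),plane(ct,(277,93),.3))
E
```

```text
wl [0.552 0.281 0.086] [300. 235.]
bl [0.56  0.185 0.086] [298. 210.]
bm [0.545 0.396 0.074] [301. 272.]
wm [0.427 0.383 0.074] [349. 268.]
bs [0.449 0.278 0.062] [339. 240.]
ws [0.443 0.174 0.062] [340. 213.]
gr [0.428 0.09  0.062] [344. 193.]
br [0.638 0.222 0.065] [270. 224.]
sign (array([ 0.49629361, -0.08192657,  0.39044078]), [0.12331978512650348, 0.12331978512650335]) (array([0.60451332, 0.11885801, 0.47745316]), [0.006743912991912356, 0.006743912991912209]) (array([ 0.37693428, -0.07933361,  0.47717421]), [0.00019097561415181162, 0.00019097561415193828])
[ 0.37153777 -0.12372205  0.3       ] [0.68031064 0.13623965 0.3       ]
```

View pics/tc.png

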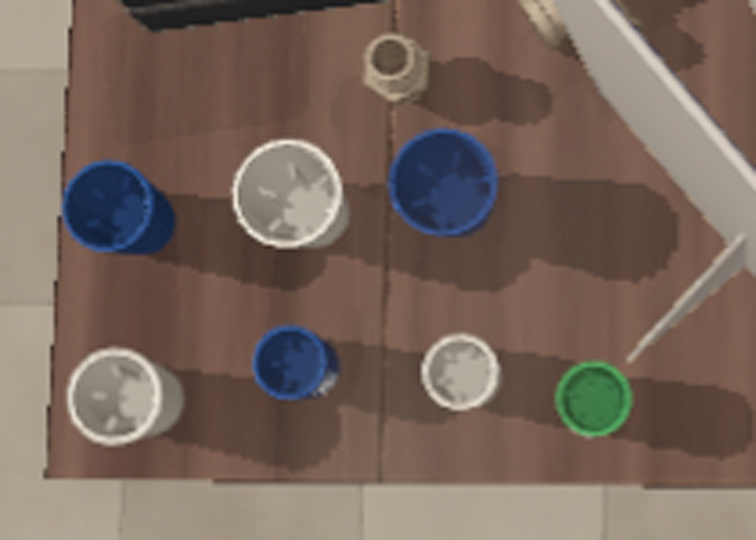

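View pics/sc.png

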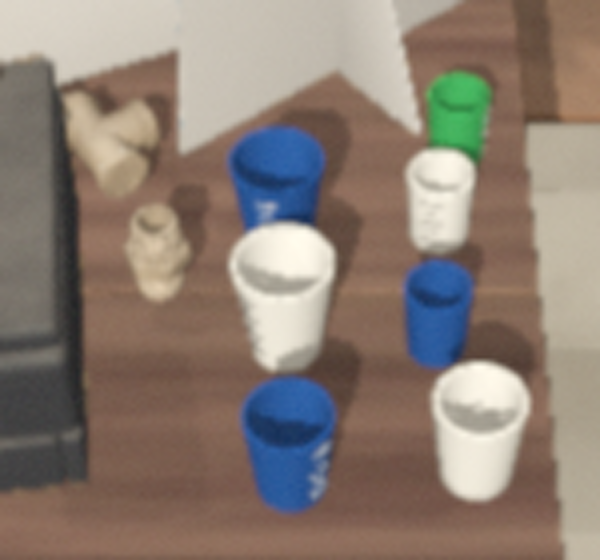

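```bash
python3 - <<'E'
from h import *
ct=cal("top");cs=cal("side")
print("board foot far",plane(cs,(275.7,208.7),0),"inner",plane(cs,(314,188),0), "support",plane(cs,(334,203),0))
print("printer top front corner L", tri([ray(ct,(170,130)),ray(cs,(250,266))]))
print("printer corner", [tri([ray(ct,(282,117)),ray(cs,p)])[0].round(3) for p in((246,190),(250,265))])
E
```

```text
board foot far [ 6.36442109e-01  9.20798564e-02 -1.11022302e-16] inner [ 5.19080345e-01 -4.37288619e-03 -1.11022302e-16] support [ 4.55664899e-01  6.67464487e-02 -1.11022302e-16]
printer top front corner L (array([0.67051474, 0.39653948, 0.09876499]), [0.0002986568817955358, 0.00029865688179539187])
printer corner [array([0.702, 0.142, 0.119]), array([ 0.756,  0.17 , -0.166])]
```

Call:
{"api": "play_rows", "payload": {"moves": [[1,0,0,-1,0,0,0.8],[1,0,0,-1,0,0,0.8],[1,0,0,-1,0,0,0.8],[1,0,0,-1,0,0,0.8],[1,0,0,-1,0,0,0.8],[1,0,0,-1,0,0,0.8],[1,0,0,-1,0,0,0.8],[1,0,0,-0.6,0,0,0.8],[1,0,0,0,0,0,0],[1,0,0,0,0,0,0]], "squeeze": 8}}

```text
time_s: 1.35
position: [0.2945, -0.6077, 0.5835]
tcp_rot: [[-1.0, -0.005, -0.001], [-0.005, 1.0, 0.002], [0.001, 0.002, -1.0]]
wrist_force: [0.1, -0.5, 0.0]
width: 0.0874
grip_force: 0.0
```

Call:
{"api": "play_rows", "payload": {"moves": [[1,-0.3,1,0,0,0,0],[1,-0.3,1,0,0,0,0],[1,-0.3,1,0,0,0,0],[1,-0.3,1,0,0,0,0],[1,-0.3,1,0,0,0,0],[1,-0.3,1,0,0,0,0],[1,-0.3,1,0,0,0,0],[1,-0.3,1,0,0,0,0],[1,-0.3,1,0,0,0,0],[1,-0.3,1,0,0,0,0]]}}

```text
time_s: 2.6
position: [0.4415, -0.1053, 0.5838]
tcp_rot: [[-1.0, -0.005, -0.001], [-0.005, 1.0, 0.0], [0.001, 0.0, -1.0]]
wrist_force: [0.7, -0.3, -0.2]
width: 0.0873
grip_force: 0.0
```

```bash
python3 -c "
from h import *
s=arm.get_state();print(s['joints'].round(1),s['position'])"
```

```text
[  11.6   -1.3   22.    -0.  -113.4 -101.3] [ 0.44152696 -0.10528341  0.58384423]
```

Call:
{"api": "play_rows", "payload": {"moves": [[1,0,1,0,0,0,0],[1,0,1,0,0,0,0],[1,0,1,0,0,0,0],[1,0,1,0,0,0,0],[1,0,1,0,0,0,0],[1,0,1,0.5,0,0,0],[1,0,1,1,0,0,0],[1,0,0.3,1,0,0,0],[1,0,0,1,0,0,0],[1,0,0,1,0,0,0]]}}

```text
time_s: 3.85
position: [0.4395, 0.2516, 0.3626]
tcp_rot: [[-1.0, -0.005, -0.001], [-0.005, 1.0, -0.001], [0.001, -0.001, -1.0]]
wrist_force: [-0.4, 0.8, 0.4]
width: 0.0876
grip_force: 0.0
```

```bash
python3 - <<'E'
from h import *
import pickle
s=arm.get_state(); im=arm.read_camera("wrist"); s2=arm.get_state()
cv2.imwrite("pics/w1.png",im); pickle.dump(s,open("w1.pkl","wb")); print(s['position'],s2['position'],s['joints'].round(1))
E
```

```text
[0.43953584 0.25163417 0.36261752] [0.43671343 0.25001123 0.35539011] [  52.     0.7   -4.    -0.   -85.4 -141.7]
```

View pics/w1.png

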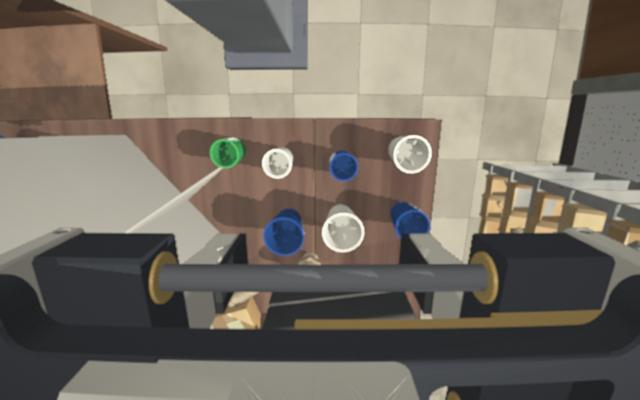

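```bash
python3 - <<'E'
from h import *
import pickle
s=arm.get_state(); im=arm.read_camera("wrist")
cv2.imwrite("pics/w1.png",im); pickle.dump(s,open("w1.pkl","wb")); print(s['position'],abs(s['joint_vel']).max())
E
```

```text
[0.43671343 0.25001123 0.35539011] 9.797394181271578
```

Call:
{"api": "play_rows", "payload": {"moves": [[1,-0.6,1,0.4,0,0,0],[1,-0.6,0.6,0.4,0,0,0],[1,0,0,0.2,0,0,0],[1,0,0,0,0,0,0],[1,0,0,0,0,0,0],[1,0,0,0,0,0,0],[1,0,0,0,0,0,0],[1,0,0,0,0,0,0],[1,0,0,0,0,0,0],[1,0,0,0,0,0,0]]}}

```text
time_s: 5.2
position: [0.5003, 0.3325, 0.3156]
tcp_rot: [[-1.0, -0.004, -0.0], [-0.004, 1.0, -0.0], [0.0, -0.0, -1.0]]
wrist_force: [-0.8, 0.8, -0.7]
width: 0.0878
grip_force: 0.0
```

```bash
cat > rims.py <<'E'
from h import *
import pickle,sys
from scipy.optimize import least_squares
G={"wl":(.552,.281,.086,.034),"bl":(.56,.185,.086,.034),"bm":(.545,.396,.074,.0295),"wm":(.427,.383,.074,.0295),"bs":(.449,.278,.062,.0235),"ws":(.443,.174,.062,.0235)}
def mask(im,c):
    h=cv2.cvtColor(im,cv2.COLOR_BGR2HSV); H,S,V=cv2.split(h)
    m=((H>100)&(H<130)&(S>110)&(V>40)) if c=="b" else ((S<60)&(V>125))
    return m.astype(np.uint8)
def circ(im,cl,n,g):
    x,y,z,r=g; m=mask(im,n[0])
    roi=np.zeros_like(m); c=proj(cl,(x,y,z)); rp=np.linalg.norm(proj(cl,(x,y+r,z))-c)
    cv2.circle(roi,tuple(int(v) for v in c.round()),int(rp*1.45)+2,1,-1)
    m=cv2.morphologyEx(m*roi,cv2.MORPH_CLOSE,np.ones((3,3)))
    k,lab,st,_=cv2.connectedComponentsWithStats(m); 
    if k<2: return None
    i=1+st[1:,4].argmax(); cs=cv2.findContours((lab==i).astype(np.uint8),0,1)[0]
    hull=cv2.convexHull(max(cs,key=cv2.contourArea))[:,0].astype(float)
    hp=np.vstack([np.linspace(a,b,12,endpoint=False) for a,b in zip(hull,np.roll(hull,-1,0))])
    P=np.array([plane(cl,p,z)[:2] for p in hp]); C=-cl[2].T@cl[3]
    nad=C[:2]-P.mean(0); nad/=np.linalg.norm(nad); q=P[(P-P.mean(0))@nad>-.003]
    f=least_squares(lambda p:np.hypot(*(q-p[:2]).T)-p[2],[x,y,r],loss="soft_l1",f_scale=.0007)
    return f.x, float(np.sqrt(np.mean(f.fun**2)))
def run(views,names=G):
    out={}
    for n in names:
        rs=[];txt=[]
        for v,im,cl in views:
            o=circ(im,cl,n,G[n])
            if o is None: txt.append(v+" none"); continue
            p,e=o; C=-cl[2].T@cl[3]; d=np.array([p[0],p[1],G[n][2]])-C
            ok=abs(p[2]-G[n][3])<.003 and e<.002
            if ok: rs.append((C,d/np.linalg.norm(d)))
            txt.append(f"{v} {p[0]:.4f},{p[1]:.4f} r{p[2]*1e3:.1f} e{e*1e3:.1f}{'' if ok else ' X'}")
        t=tri(rs) if len(rs)>1 else None
        print(n,"|".join(txt),"=>",t and (t[0].round(4),np.round(t[1],4)))
def load(v):
    im=cv2.imread(f"pics/{v}.png")
    return (v,im,cal("wrist",pickle.load(open(v+".pkl","rb"))) if v[0]=="w" else cal("top" if v[0]=="t" else "side"))
def snap(v):
    s=arm.get_state(); im=arm.read_camera("wrist"); cv2.imwrite(f"pics/{v}.png",im); pickle.dump(s,open(v+".pkl","wb"))
    print(s['position'].round(4),s['joints'].round(1)); return s
E
python3 -c "
from rims import *
snap('w2'); run([load(v) for v in('top0','side0','w1','w2')])"
```

```text
[0.5003 0.3325 0.3156] [  52.2   10.7    1.4   -0.   -80.8 -142. ]
wl top0 0.5480,0.2779 r32.5 e1.6|side0 0.5502,0.3033 r32.8 e0.8|w1 0.5385,0.2806 r34.8 e2.5 X|w2 0.5445,0.2844 r34.4 e1.4 => (array([0.5515, 0.2825, 0.0631]), array([0.0006, 0.0003, 0.0008]))
bl top0 0.5588,0.1849 r32.3 e0.5|side0 0.5586,0.2096 r30.3 e1.7 X|w1 0.5419,0.1901 r31.2 e3.0 X|w2 0.5466,0.1981 r32.5 e3.2 X => None
bm top0 0.5375,0.3869 r28.5 e2.7 X|side0 0.5436,0.4128 r27.5 e1.3|w1 0.5216,0.3816 r20.0 e0.7 X|w2 0.5335,0.3943 r26.0 e1.8 X => None
wm top0 0.4236,0.3800 r28.5 e2.2 X|side0 0.4265,0.3980 r30.6 e0.9|w1 0.4197,0.3819 r29.6 e1.6|w2 0.4225,0.3882 r30.3 e0.2 => (array([0.4231, 0.3878, 0.0597]), array([0.0024, 0.0024, 0.0024]))
bs top0 0.4473,0.2785 r21.5 e1.4|side0 0.4504,0.2929 r22.7 e1.6|w1 0.4428,0.2818 r21.9 e0.9|w2 0.4453,0.2835 r22.5 e0.3 => (array([0.4472, 0.2819, 0.0485]), array([0.0009, 0.0026, 0.0023, 0.0013]))
ws top0 0.4433,0.1745 r23.6 e0.3|side0 0.4429,0.1891 r23.8 e0.4|w1 0.4370,0.1791 r24.2 e1.1|w2 0.4397,0.1856 r24.1 e1.1 => (array([0.4414, 0.1774, 0.0475]), array([0.0029, 0.002 , 0.0022, 0.0034]))
```

```bash
sed -i 's/nad=C\[:2\]-P.mean(0)/nad=P.mean(0)-C[:2]/' rims.py
python3 -c "
from rims import *
run([load(v) for v in('top0','side0','w1','w2')])"
```

```text
wl top0 0.5520,0.2829 r34.0 e0.5|side0 0.5519,0.2738 r34.7 e4.8 X|w1 0.5496,0.2829 r35.3 e0.2|w2 0.5490,0.2830 r35.3 e0.2 => (array([0.5513, 0.2831, 0.0824]), array([0.0014, 0.0002, 0.0013]))
bl top0 0.5590,0.1854 r33.0 e0.3|side0 0.5586,0.1851 r32.2 e0.4|w1 0.5576,0.1854 r32.1 e0.2|w2 0.5568,0.1861 r33.0 e0.2 => (array([0.5582, 0.1854, 0.0854]), array([0.0009, 0.0007, 0.0004, 0.0012]))
bm top0 0.5451,0.3991 r28.2 e0.4|side0 0.5437,0.3979 r27.4 e0.4|w1 0.5382,0.3975 r27.6 e4.2 X|w2 0.5422,0.3990 r28.0 e0.3 => (array([0.5435, 0.3988, 0.0747]), array([0.0014, 0.0003, 0.0015]))
wm top0 0.4257,0.3896 r29.8 e0.3|side0 0.4243,0.3873 r31.2 e0.4|w1 0.4229,0.3888 r30.6 e0.2|w2 0.4228,0.3886 r30.6 e0.3 => (array([0.4239, 0.3886, 0.0755]), array([0.0018, 0.0005, 0.0012, 0.0011]))
bs top0 0.4481,0.2833 r22.1 e0.5|side0 0.4466,0.2803 r20.5 e0.6|w1 0.4454,0.2827 r22.2 e0.3|w2 0.4455,0.2829 r22.5 e0.2 => (array([0.4463, 0.2828, 0.0643]), array([0.0017, 0.0006, 0.0013, 0.001 ]))
ws top0 0.4436,0.1753 r23.8 e0.3|side0 0.4428,0.1736 r25.0 e0.8|w1 0.4404,0.1753 r25.1 e0.2|w2 0.4404,0.1752 r24.5 e0.3 => (array([0.4418, 0.1752, 0.063 ]), array([0.0018, 0.0012, 0.0015, 0.0014]))
```

View pics/w2.png

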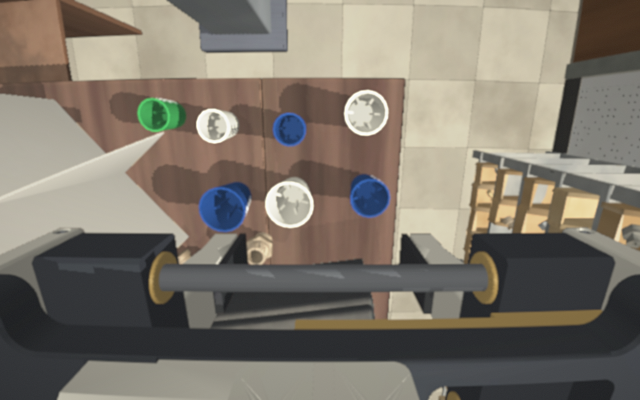

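Call:
{"api": "play_rows", "payload": {"moves": [[1,-0.43,0.66,0,0,0,0],[1,-0.44,0.66,0,0,0,0],[1,0,0,0.8,0,0,1],[1,0,0,0.8,0,0,1],[1,0,0,0.8,0,0,1],[1,0,0,0.6,0,0,1],[1,0,0,0.5,0,0,1],[1,0,0,0,0,0,0],[1,0,0,0,0,0,0],[1,0,0,0,0,0,0]]}}

```text
time_s: 6.5
position: [0.5442, 0.3992, 0.1423]
tcp_rot: [[-0.941, 0.337, 0.002], [0.337, 0.941, 0.002], [-0.001, 0.002, -1.0]]
wrist_force: [-0.1, 0.8, 0.3]
width: 0.0875
grip_force: 0.0
```

```bash
cat >> h.py <<'E'
def go(x,y,z=None,yaw=None):
    s=arm.get_state(); R=s['tcp_rot']; p=s['position']; d=np.array([x,y,p[2] if z is None else z])-p
    y0=np.degrees(np.arctan2(R[1,1],R[0,1]))
    print("t",s['time_s'],"pos",p.round(4),"yaw %.1f"%y0,"q1,q6",s['joints'][[0,5]].round(),"F",s['wrist_force'].round(1),"w %.4f g %.1f"%(s['width'],s['grip_force']))
    print("units xyz",(R.T@d/.05).round(3),"az",None if yaw is None else round((y0-yaw)/4,2), "tilt",R[:2,2].round(4))
E
python3 -c "
from rims import *
go(.5435,.3988,.057,70)
snap('w3'); run([load('w3')],['bm','wl','bl'])"
```

```text
t 6.5 pos [0.5442 0.3992 0.1423] yaw 70.3 q1,q6 [  53. -163.] F [-0.1  0.8  0.3] w 0.0875 g 0.0
units xyz [ 0.011 -0.016  1.705] az 0.07 tilt [0.0016 0.0016]
[0.5442 0.3992 0.1423] [  52.8   22.8   -4.3    0.   -62.8 -162.5]
bm w3 0.5424,0.3994 r28.4 e0.1 => None
wl w3 0.5369,0.2858 r24.0 e1.8 X => None
bl w3 none => None
```

Call:
{"api": "play_rows", "payload": {"moves": [[1,0,0,0.6,0,0,0],[1,0,0,0.6,0,0,0],[1,0,0,0.5,0,0,0],[1,0,0,0,0,0,0],[1,0,0,0,0,0,0],[-1,0,0,0,0,0,0],[-1,0,0,0,0,0,0],[-1,0,0,0,0,0,0],[-1,0,0,0,0,0,0],[-1,0,0,0,0,0,0]], "squeeze": 8}}

```text
time_s: 7.8
position: [0.5435, 0.3986, 0.0557]
tcp_rot: [[-0.941, 0.338, -0.0], [0.338, 0.941, -0.0], [0.0, -0.0, -1.0]]
wrist_force: [0.2, -0.0, 0.2]
width: 0.0431
grip_force: 0.0
```

```bash
python3 -c "
from rims import *
go(.5435,.3988,.057,70)
snap('w4'); a=cv2.imread('pics/w4.png'); t=arm.read_camera('side'); cv2.imwrite('pics/m4.png',np.hstack([cv2.resize(a[150:,150:500],(500,357)),cv2.resize(t[170:310,250:370],(300,350))[:357] if 0 else cv2.resize(t[170:310,250:370],(300,357))]))"
```

```text
t 7.8 pos [0.5435 0.3986 0.0557] yaw 70.2 q1,q6 [  53. -163.] F [ 0.2 -0.   0.2] w 0.0431 g 0.0
units xyz [ 0.002  0.003 -0.027] az 0.06 tilt [-0. -0.]
[0.5435 0.3986 0.0557] [  52.8   27.2   -9.6    0.   -53.1 -162.6]
```

View pics/m4.png

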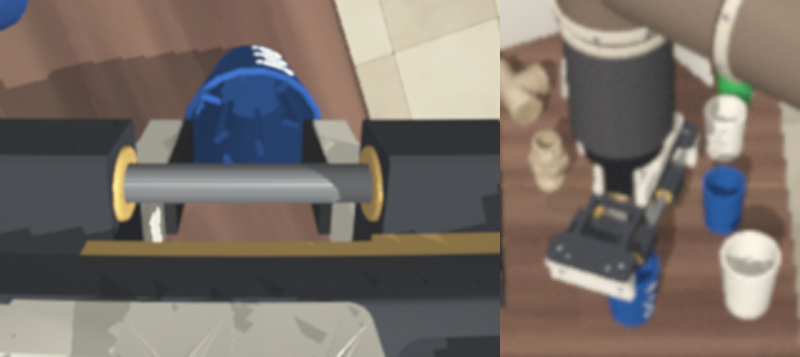

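Call:
{"api": "play_rows", "payload": {"moves": [[1,0,0,0,0,0,0],[1,0,0,0,0,0,0],[1,0,0,0,0,0,0],[1,0,0,0,0,0,0],[1,0,0,0,0,0,0],[1,0,0,0,0,0,0],[1,0,0,-0.6,0,0,0],[1,0,0,-0.6,0,0,0],[1,0,0,-0.6,0,0,0],[1,0,0,0,0,0,0]]}}

```text
time_s: 9.15
position: [0.5448, 0.3998, 0.1488]
tcp_rot: [[-0.941, 0.338, 0.004], [0.338, 0.941, 0.004], [-0.002, 0.005, -1.0]]
wrist_force: [-0.5, -0.5, -0.5]
width: 0.0877
grip_force: 0.0
```

```bash
python3 -c "
from rims import *
go(.5435,.3988,.057,70)
snap('w5'); cv2.imwrite('pics/side5.png',arm.read_camera('side')); run([load('w5'),load('side5')],['bm'])
"
```

```text
t 9.15 pos [0.5448 0.3998 0.1488] yaw 70.2 q1,q6 [  53. -163.] F [-0.5 -0.5 -0.5] w 0.0877 g 0.0
units xyz [ 0.021 -0.037  1.837] az 0.06 tilt [0.0037 0.0037]
[0.5448 0.3998 0.1488] [  52.8   22.5   -3.9    0.   -63.3 -162.6]
bm w5 0.5426,0.3994 r28.3 e0.2|side5 0.5437,0.3975 r27.1 e0.5 => (array([0.5429, 0.3993, 0.0758]), array([0.0008, 0.0008]))
```

View pics/w5.png

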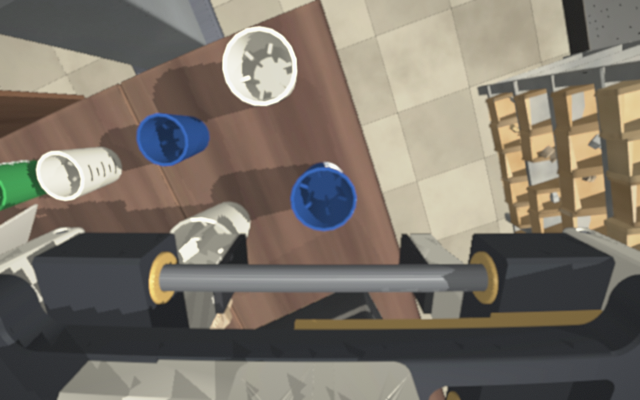

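Call:
{"api": "play_rows", "payload": {"moves": [[1,0.01,-0.02,0.6,0,0,0],[1,0,0,0.6,0,0,0],[1,0,0,0.6,0,0,0],[1,0,0,0.4,0,0,0],[1,0,0,0,0,0,0],[0.2,0,0,0,0,0,0],[0.2,0,0,0,0,0,0],[0.2,0,0,0,0,0,0],[0.2,0,0,0,0,0,0],[0.2,0,0,0,0,0,0]]}}

```text
time_s: 10.5
position: [0.5431, 0.3983, 0.0363]
tcp_rot: [[-0.941, 0.338, 0.001], [0.338, 0.941, 0.001], [-0.001, 0.001, -1.0]]
wrist_force: [-0.5, 0.3, 3.6]
width: 0.0569
grip_force: 8.0
```

```bash
python3 -c "
from rims import *
go(.543,.3992,.038,70)
snap('w6'); cv2.imwrite('pics/m6.png',cv2.resize(cv2.imread('pics/w6.png')[150:350,180:480],(750,500)))
"
```

```text
t 10.5 pos [0.5431 0.3983 0.0363] yaw 70.2 q1,q6 [  53. -163.] F [-0.5  0.3  3.6] w 0.0569 g 8.0
units xyz [ 0.008  0.016 -0.033] az 0.06 tilt [0.0009 0.0009]
[0.5431 0.3983 0.0363] [  52.8   28.3  -10.8    0.   -50.8 -162.6]
```

View pics/m6.png

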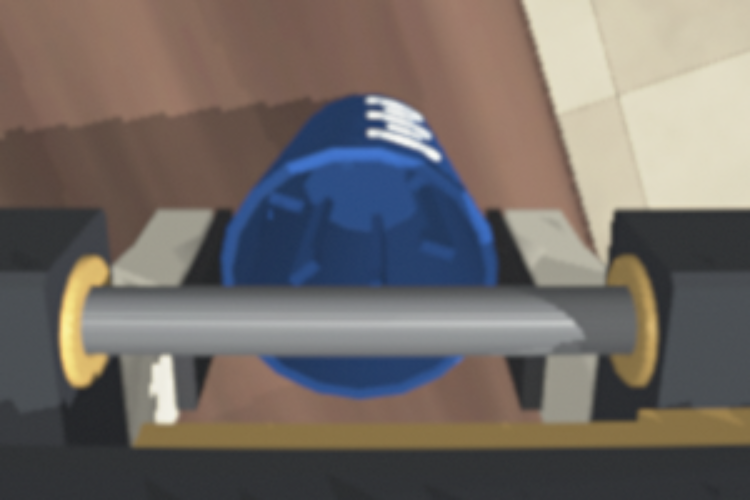

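Call:
{"api": "play_rows", "payload": {"moves": [[0.2,0,0,-0.2,0,0,0],[0.2,0,0,-0.4,0,0,0],[0.2,0,0,-0.6,0,0,0],[0.2,0,0,-0.8,0,0,0.8],[0.2,0,0,-0.8,0,0,0.8],[0.2,0,0,0,0,0,0.8],[0.2,0,0,0,0,0,0.8],[0.2,0,0,0,0,0,0.8],[0.2,0,0,0,0,0,0],[0.2,0,0,0,0,0,0]]}}

```text
time_s: 11.8
position: [0.5553, 0.387, 0.1744]
tcp_rot: [[-0.828, 0.56, -0.024], [0.559, 0.829, 0.019], [0.03, 0.002, -1.0]]
wrist_force: [-0.5, 0.3, -0.6]
width: 0.057
grip_force: 8.0
```

```bash
python3 -c "
from rims import *
go(.5582,.1854,.18,53)
cv2.imwrite('pics/side7.png',cv2.resize(arm.read_camera('side')[150:310,220:380],None,fx=3.7,fy=3.7,interpolation=2))
"
```

```text
t 11.8 pos [0.5553 0.387  0.1744] yaw 56.0 q1,q6 [  50. -174.] F [-0.5  0.3 -0.6] w 0.0570 g 8.0
units xyz [-2.3   -3.308 -0.188] az 0.74 tilt [-0.0236  0.0187]
```

View pics/side7.png

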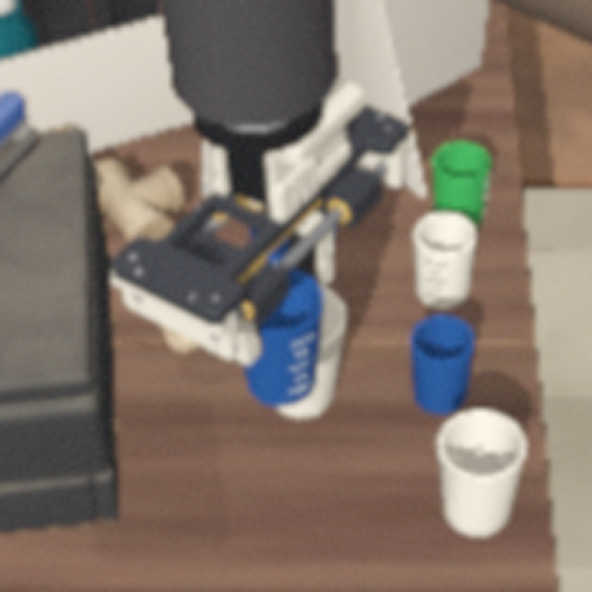

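Call:
{"api": "play_rows", "payload": {"moves": [[0.2,-0.28,-0.42,0,0,0,0],[0.2,-0.55,-0.8,0,0,0,0],[0.2,-0.55,-0.8,0,0,0,0],[0.2,-0.55,-0.8,0,0,0,0],[0.2,-0.28,-0.42,0,0,0,0],[0.2,0,0,0,0,0,0],[0.2,0,0,0,0,0,0],[0.2,0,0,0,0,0,0],[0.2,0,0,0,0,0,0],[0.2,0,0,0,0,0,0]]}}

```text
time_s: 13.1
position: [0.556, 0.192, 0.1711]
tcp_rot: [[-0.829, 0.558, -0.023], [0.558, 0.83, 0.019], [0.03, 0.003, -1.0]]
wrist_force: [-0.3, 0.2, -1.1]
width: 0.0566
grip_force: 8.0
```

```bash
python3 -c "
from rims import *
go(.5582,.1854,.18,54)
"
```

```text
t 13.1 pos [0.556  0.192  0.1711] yaw 56.1 q1,q6 [  37. -160.] F [-0.3  0.2 -1.1] w 0.0566 g 8.0
units xyz [-0.106 -0.085 -0.182] az 0.51 tilt [-0.0231  0.0192]
```

Call:
{"api": "play_rows", "payload": {"moves": [[0.2,0,0,0,0,-0.22,0],[0.2,0,0,0,0,-0.21,0],[0.2,-0.1,-0.08,0,0,0,0],[0.2,0,0,0,0,0,0],[0.2,0,0,0,0,0,0],[0.2,0,0,0,0,0,0],[0.2,0,0,0,0,0,0],[0.2,0,0,0,0,0,0],[0.2,0,0,0,0,0,0],[0.2,0,0,0,0,0,0]]}}

```text
time_s: 14.35
position: [0.5579, 0.1854, 0.1712]
tcp_rot: [[-0.829, 0.559, 0.002], [0.559, 0.829, 0.003], [-0.0, 0.003, -1.0]]
wrist_force: [0.3, -0.1, -1.0]
width: 0.0571
grip_force: 8.0
```

```bash
python3 -c "
from rims import *
go(.5582,.1854,.0863,54)
G['bm']=(.558,.1855,.2105,.0285)
s=snap('w8');
for n in('side','top'): cv2.imwrite(f'pics/{n}8.png',arm.read_camera(n))
run([load(v) for v in('w8','side8','top8')],['bm','bl'])
c=[cv2.resize(cv2.imread(f'pics/{n}8.png')[a:b,l:r],(380,380),interpolation=2) for n,a,b,l,r in(('side',140,260,240,360),('w',150,350,220,420))]
cv2.imwrite('pics/m8.png',np.hstack(c))
"
```

```text
t 14.35 pos [0.5579 0.1854 0.1712] yaw 56.0 q1,q6 [  37. -161.] F [ 0.3 -0.1 -1. ] w 0.0571 g 8.0
units xyz [-0.004 -0.003  1.699] az 0.5 tilt [0.002  0.0026]
[0.5579 0.1854 0.1712] [ 3.740e+01  1.370e+01 -1.350e+01 -1.000e-01 -6.260e+01 -1.613e+02]
bm w8 0.5512,0.1878 r28.0 e4.6 X|side8 0.5502,0.1793 r18.5 e3.7 X|top8 10.0601,-9.1158 r13326.8 e0.0 X => None
bl w8 0.5660,0.1806 r49.3 e1.8 X|side8 0.5633,0.1674 r36.5 e4.4 X|top8 23.5190,-22.2113 r32105.0 e0.0 X => None
```

View pics/m8.png

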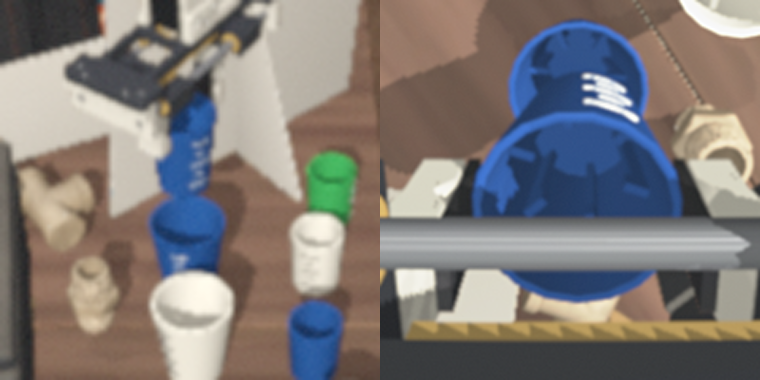

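```bash
python3 - <<'E'
from rims import *
v,im,cl=load('w8'); s=pickle.load(open('w8.pkl','rb')); R=s['tcp_rot'];p=s['position']
m=mask(im,'b'); col=m[:,323]; print(np.flatnonzero(np.diff(col.astype(int))))
f=lambda u,z:(R.T@(plane(cl,u,z)-p))[:2].round(4)
for z in(.207,.21,.213): print(z,"held near",f((323,209.5),z),"far",f((323,308),z),"L/R",f((269,258),z),f((379,258),z))
print("large near",f((325,161.5),.0855), "L/R",f((288.5,198),.0855),f((361,198),.0855))
E
```

```text
[ 12  45 160 263 292 308]
0.207 held near [ 0.0283 -0.0017] far [-0.0293 -0.0017] L/R [ 0.0015 -0.0302] [0.0014 0.0278]
0.21 held near [ 0.0292 -0.0017] far [-0.0271 -0.0017] L/R [ 0.003  -0.0296] [0.0029 0.0272]
0.213 held near [ 0.0302 -0.0017] far [-0.0249 -0.0017] L/R [ 0.0045 -0.029 ] [0.0044 0.0265]
large near [0.0339 0.0001] L/R [ 0.0004 -0.0332] [0.0004 0.0331]
```

Call:
{"api": "play_rows", "payload": {"moves": [[0.2,0,0.015,0.4,0,0,0],[0.2,0,0,0.4,0,0,0],[0.2,0,0,0.1,0,0,0],[0.2,0,0,0.1,0,0,0],[0.2,0,0,0.1,0,0,0],[0.2,0,0,0.1,0,0,0],[0.2,0,0,0.1,0,0,0],[0.2,0,0,0.1,0,0,0],[0.2,0,0,0.1,0,0,0],[0.2,0,0,0,0,0,0]]}}

```text
time_s: 15.75
position: [0.5583, 0.1861, 0.0957]
tcp_rot: [[-0.829, 0.559, 0.001], [0.559, 0.829, 0.002], [0.0, 0.002, -1.0]]
wrist_force: [-0.6, -0.4, -0.5]
width: 0.0571
grip_force: 8.0
```

Call:
{"api": "play_rows", "payload": {"moves": [[0.2,0,0,0.04,0,0,0],[0.2,0,0,0.04,0,0,0],[0.2,0,0,0.04,0,0,0],[0.2,0,0,0.02,0,0,0],[0.2,0,0,0.02,0,0,0],[0.2,0,0,0,0,0,0],[0.2,0,0,0,0,0,0],[0.2,0,0,0,0,0,0],[0.2,0,0,0,0,0,0],[0.2,0,0,0,0,0,0]]}}

```text
time_s: 17.0
position: [0.5585, 0.1863, 0.0883]
tcp_rot: [[-0.829, 0.559, 0.002], [0.559, 0.829, 0.003], [-0.0, 0.003, -1.0]]
wrist_force: [0.9, -0.1, 0.3]
width: 0.057
grip_force: 8.0
```

Call:
{"api": "play_rows", "payload": {"moves": [[0.2,0,0,0.02,0,0,0],[0.2,0,0,0,0,0,0],[0.2,0,0,0.02,0,0,0],[0.2,0,0,0,0,0,0],[0.2,0,0,0.01,0,0,0],[0.2,0,0,0,0,0,0],[0.2,0,0,0,0,0,0],[0.2,0,0,0,0,0,0],[0.2,0,0,0,0,0,0],[0.2,0,0,0,0,0,0]]}}

```text
time_s: 18.25
position: [0.5588, 0.1864, 0.086]
tcp_rot: [[-0.829, 0.559, 0.003], [0.559, 0.829, 0.003], [-0.001, 0.004, -1.0]]
wrist_force: [-0.3, -0.5, 5.3]
width: 0.0566
grip_force: 8.0
```

Call:
{"api": "play_rows", "payload": {"moves": [[0.4,0,0,0,0,0,0],[0.6,0,0,0,0,0,0],[0.8,0,0,0,0,0,0],[0.8,0,0,0,0,0,0],[0.8,0,0,-0.2,0,0,0],[0.8,0,0,-0.5,0,0,0],[0.8,0,0,-0.8,0,0,0],[0.8,0,0,-0.8,0,0,0],[0.8,0,0,0,0,0,0],[0.8,0,0,0,0,0,0]]}}

```text
time_s: 19.5
position: [0.5581, 0.186, 0.2011]
tcp_rot: [[-0.829, 0.559, 0.002], [0.559, 0.829, 0.003], [-0.0, 0.004, -1.0]]
wrist_force: [-0.1, 0.2, 0.2]
width: 0.0787
grip_force: 0.0
```

```bash
python3 -c "
from rims import *
go(.4463,.2828,.15,72)
for n in('side','top'): cv2.imwrite(f'pics/{n}9.png',arm.read_camera(n))
snap('w9')
G['bm']=(.558,.1855,.1235,.0285)
run([load(v) for v in('w9','side9','top9')],['bm'])
run([load(v) for v in('w9','top9')],['bs'])
"
```

```text
t 19.5 pos [0.5581 0.186  0.2011] yaw 56.0 q1,q6 [  37. -161.] F [-0.1  0.2  0.2] w 0.0787 g 0.0
units xyz [2.936 0.352 1.022] az -4.0 tilt [0.0023 0.0032]
[0.5578 0.1857 0.2   ] [ 3.740e+01  1.250e+01 -1.110e+01 -1.000e-01 -6.620e+01 -1.614e+02]
bm w9 0.5579,0.1873 r29.1 e0.6|side9 0.5584,0.1887 r28.0 e0.8|top9 41.0123,-3.2602 r40621.6 e3.3 X => (array([0.5584, 0.1871, 0.122 ]), array([0.0001, 0.0001]))
bs w9 0.4458,0.2825 r22.7 e0.1|top9 0.4478,0.2832 r21.9 e0.3 => (array([0.4473, 0.2809, 0.0716]), array([0.0001, 0.0001]))
```

Call:
{"api": "play_rows", "payload": {"moves": [[0.8,0.75,0.09,0,0,0,0],[0.8,0.75,0.09,0,0,0,0],[0.8,0,0,0,0,0,-1],[0.8,0,0,0,0,0,-1],[0.8,0,0,0,0,0,-1],[0.8,0,0,0,0,0,-1],[0.8,0.67,0.28,0.2,0,0,0],[0.8,0.67,0.28,0.6,0,0,0],[0.8,0,0,0.6,0,0,0],[0.8,0,0,0,0,0,0]]}}

```text
time_s: 20.9
position: [0.4446, 0.2816, 0.1284]
tcp_rot: [[-0.951, 0.308, -0.002], [0.308, 0.951, -0.002], [0.001, -0.002, -1.0]]
wrist_force: [0.4, -0.5, 0.9]
width: 0.0788
grip_force: 0.0
```

```bash
python3 -c "
from rims import *
go(.4463,.2828,.028,72)
snap('w10'); run([load('w10')],['bs']); go(.4463,.2828,.028,72)
"
```

```text
t 20.9 pos [0.4446 0.2816 0.1284] yaw 72.0 q1,q6 [  54. -162.] F [ 0.4 -0.5  0.9] w 0.0788 g 0.0
units xyz [-0.026  0.037  2.008] az 0.01 tilt [-0.0016 -0.0016]
[0.4446 0.2816 0.1284] [  53.7   10.4  -24.    -0.   -55.7 -161.6]
bs w10 0.4451,0.2828 r22.7 e0.1 => None
t 20.95 pos [0.4458 0.2822 0.13  ] yaw 72.0 q1,q6 [  54. -162.] F [ 0.  -0.2 -0.3] w 0.0788 g 0.0
units xyz [-0.004  0.013  2.041] az 0.01 tilt [0.0005 0.    ]
```

Call:
{"api": "play_rows", "payload": {"moves": [[0.8,0,0.01,0.7,0,0,0],[0.8,0,0,0.7,0,0,0],[0.8,0,0,0.4,0,0,0],[0.8,0,0,0.24,0,0,0],[0.8,0,0,0,0,0,0],[0.4,0,0,0,0,0,0],[-0.1,0,0,0,0,0,0],[-0.1,0,0,0,0,0,0],[-0.1,0,0,0,0,0,0],[-0.1,0,0,0,0,0,0]], "squeeze": 8}}

```text
time_s: 22.2
position: [0.4468, 0.284, 0.0291]
tcp_rot: [[-0.951, 0.309, 0.003], [0.309, 0.951, 0.003], [-0.001, 0.004, -1.0]]
wrist_force: [0.1, -0.3, 1.5]
width: 0.0467
grip_force: 8.0
```

Call:
{"api": "play_rows", "payload": {"moves": [[-0.1,0,0,-0.2,0,0,0],[-0.1,0,0,-0.4,0,0,0],[-0.1,0,0,-0.7,0,0,0],[-0.1,0,0,-0.7,0,0,0],[-0.1,0,0,-0.7,0,0,0],[-0.1,0,0,-0.6,0,0,0],[-0.1,0,0,-0.2,0,0,0],[-0.1,0,0,0,0,0,0],[-0.1,0,0,0,0,0,0],[-0.1,0,0,0,0,0,0]]}}

```text
time_s: 23.45
position: [0.4458, 0.2827, 0.2026]
tcp_rot: [[-0.951, 0.309, 0.001], [0.309, 0.951, 0.001], [-0.0, 0.001, -1.0]]
wrist_force: [1.1, 0.6, -0.4]
width: 0.0466
grip_force: 8.0
```

```bash
python3 -c "
from rims import *
go(.5582,.1865,.20,56)
"
```

```text
t 23.45 pos [0.4458 0.2827 0.2026] yaw 72.0 q1,q6 [  54. -162.] F [ 1.1  0.6 -0.4] w 0.0466 g 8.0
units xyz [-2.733 -1.136  0.051] az 4.0 tilt [0.0005 0.001 ]
```

Call:
{"api": "play_rows", "payload": {"moves": [[-0.1,-0.4,-0.17,0,0,0,0],[-0.1,-0.57,-0.23,0,0,0,0],[-0.1,-0.4,-0.17,0,0,0,0.5],[-0.1,0,0,0,0,0,1],[-0.1,0,0,0,0,0,1],[-0.1,0,0,0,0,0,1],[-0.1,0,0,0,0,0,0.5],[-0.1,-0.7,-0.08,0,0,0,0],[-0.1,-0.5,-0.06,0,0,0,0],[-0.1,-0.27,-0.03,0,0,0,0]]}}

```text
time_s: 24.7
position: [0.5593, 0.186, 0.2032]
tcp_rot: [[-0.829, 0.559, 0.001], [0.559, 0.829, 0.002], [0.0, 0.002, -1.0]]
wrist_force: [0.0, 0.2, 0.0]
width: 0.0467
grip_force: 8.0
```

Call:
{"api": "play_rows", "payload": {"moves": [[-0.1,0,0,0,0,0,0],[-0.1,0,0,0,0,0,0],[-0.1,0,0,0,0,0,0],[-0.1,0,0,0,0,0,0],[-0.1,0,0,0,0,0,0],[-0.1,0,0,0,0,0,0],[-0.1,0,0,0,0,0,0],[-0.1,0,0,0,0,0,0],[-0.1,0,0,0,0,0,0],[-0.1,0,0,0,0,0,0]]}}

```text
time_s: 25.95
position: [0.5588, 0.1867, 0.2037]
tcp_rot: [[-0.829, 0.559, 0.002], [0.559, 0.829, 0.003], [-0.0, 0.003, -1.0]]
wrist_force: [-0.6, -0.5, -0.8]
width: 0.047
grip_force: 8.0
```

```bash
cat > chk.py <<'E'
from rims import *
def chk(v,c,zh,zl,rh,rl):
    """held and receiving rim outlines in the wrist view, tool coordinates, near edge / left-right extents"""
    s=snap(v); _,im,cl=load(v); R=s['tcp_rot'];p=s['position']
    m=mask(im,c); f=lambda u,z:(R.T@(plane(cl,u,z)-p))[:2]
    for nm,z,r in(("held",zh,rh),("large",zl,rl)):
        c0=proj(cl,p+R@np.array([0,0,p[2]-z])); rp=np.linalg.norm(proj(cl,p+R@np.array([0,r,p[2]-z]))-c0)
        e=proj(cl,p+R@np.array([r,0,p[2]-z])); print(nm,"expected centre",c0.round(1),"rp %.1f"%rp,"near edge",e.round(1))
    cv2.imwrite(f'pics/{v}c.png',cv2.resize(im[120:320,200:450],None,fx=3,fy=3,interpolation=2))
E
python3 -c "
from chk import *
go(.5582,.1865,.1251,56)
p=arm.get_state()['position']; chk('w11','b',p[2]+.034,.1225,.0235,.0295)
"
```

```text
t 25.95 pos [0.5588 0.1867 0.2037] yaw 56.0 q1,q6 [  37. -161.] F [-0.6 -0.5 -0.8] w 0.0470 g 8.0
units xyz [ 0.007 -0.015  1.572] az 0.0 tilt [0.0019 0.0026]
[0.5588 0.1867 0.2037] [ 3.740e+01  1.250e+01 -1.070e+01 -1.000e-01 -6.660e+01 -1.614e+02]
held expected centre [326.3 259. ] rp 44.0 near edge [326.4 217.3]
large expected centre [324.9 199.8] rp 32.7 near edge [325.  167.3]
```

View pics/w11c.png

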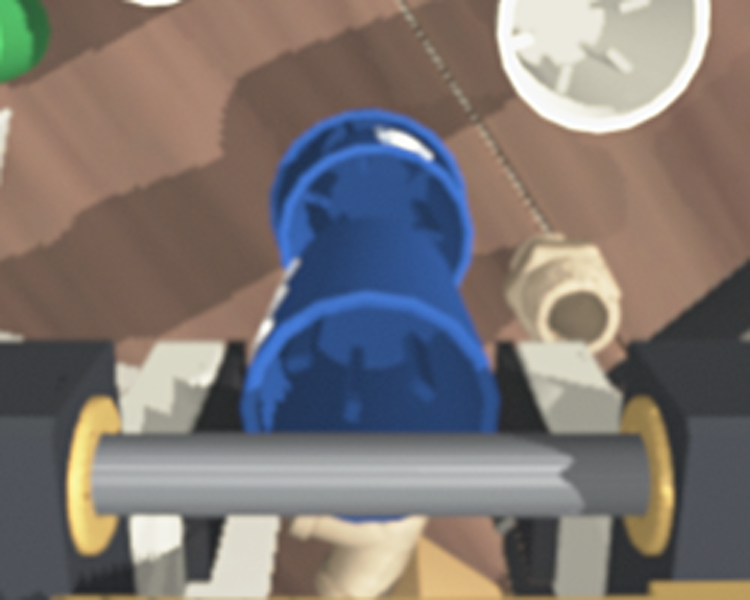

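Call:
{"api": "play_rows", "payload": {"moves": [[-0.1,0,0,0.4,0,0,0],[-0.1,0,0,0.4,0,0,0],[-0.1,0,0,0.2,0,0,0],[-0.1,0,0,0.08,0,0,0],[-0.1,0,0,0.08,0,0,0],[-0.1,0,0,0.08,0,0,0],[-0.1,0,0,0.08,0,0,0],[-0.1,0,0,0.08,0,0,0],[-0.1,0,0,0,0,0,0],[-0.1,0,0,0,0,0,0]]}}

```text
time_s: 27.25
position: [0.559, 0.187, 0.1339]
tcp_rot: [[-0.829, 0.559, 0.002], [0.559, 0.829, 0.003], [-0.0, 0.003, -1.0]]
wrist_force: [0.8, -0.2, -1.4]
width: 0.0466
grip_force: 8.0
```

Call:
{"api": "play_rows", "payload": {"moves": [[-0.1,0,0,0.05,0,0,0],[-0.1,0,0,0.05,0,0,0],[-0.1,0,0,0.03,0,0,0],[-0.1,0,0,0.02,0,0,0],[-0.1,0,0,0.02,0,0,0],[-0.1,0,0,0,0,0,0],[-0.1,0,0,0,0,0,0],[-0.1,0,0,0,0,0,0],[-0.1,0,0,0,0,0,0],[-0.1,0,0,0,0,0,0]]}}

```text
time_s: 28.5
position: [0.5589, 0.187, 0.1253]
tcp_rot: [[-0.829, 0.559, 0.002], [0.559, 0.829, 0.003], [-0.0, 0.003, -1.0]]
wrist_force: [0.2, -0.8, -1.1]
width: 0.0463
grip_force: 8.0
```

Call:
{"api": "play_rows", "payload": {"moves": [[-0.1,0,0,0.02,0,0,0],[-0.1,0,0,0,0,0,0],[-0.1,0,0,0.01,0,0,0],[-0.1,0,0,0,0,0,0],[-0.1,0,0,0.01,0,0,0],[-0.1,0,0,0,0,0,0],[-0.1,0,0,0,0,0,0],[-0.1,0,0,0,0,0,0],[-0.1,0,0,0,0,0,0],[-0.1,0,0,0,0,0,0]]}}

```text
time_s: 29.75
position: [0.5599, 0.1872, 0.1248]
tcp_rot: [[-0.83, 0.558, 0.004], [0.558, 0.83, 0.003], [-0.002, 0.005, -1.0]]
wrist_force: [-1.8, -0.4, 8.2]
width: 0.0464
grip_force: 8.0
```

Call:
{"api": "play_rows", "payload": {"moves": [[0.1,0,0,-0.01,0,0,0],[0.3,0,0,0,0,0,0],[0.5,0,0,0,0,0,0],[0.5,0,0,0,0,0,0],[0.5,0,0,-0.2,0,0,0],[0.5,0,0,-0.6,0,0,0],[0.5,0,0,-0.8,0,0,0],[0.5,0,0,-0.6,0,0,0],[0.8,0.6,0.3,-0.2,0,0,0],[0.8,0.8,0.4,0,0,0,0]]}}

```text
time_s: 31.0
position: [0.5206, 0.2553, 0.246]
tcp_rot: [[-0.828, 0.56, 0.004], [0.56, 0.828, 0.004], [-0.001, 0.006, -1.0]]
wrist_force: [-0.1, -0.0, -0.7]
width: 0.0771
grip_force: 0.0
```

Call:
{"api": "play_rows", "payload": {"moves": [[0.8,0,0,0,0,0,-1],[0.8,0,0,0,0,0,-1],[0.8,0,0,0,0,0,-1],[0.8,0,0,0,0,0,-1],[0.8,0,0,0,0,0,-1],[0.8,0,0,0,0,0,-1],[0.8,0,0,0,0,0,-1],[0.8,0,0,0,0,0,-1],[0.8,0,0,0,0,0,-1],[0.8,0,0,0,0,0,-1]]}}

```text
time_s: 32.25
position: [0.5203, 0.2548, 0.2446]
tcp_rot: [[-0.994, -0.107, 0.003], [-0.107, 0.994, 0.003], [-0.003, 0.003, -1.0]]
wrist_force: [0.6, 0.4, -0.1]
width: 0.0791
grip_force: 0.0
```

```bash
python3 -c "
from rims import *
go(.4239,.3886,.20,140)
for n in('side','top'): cv2.imwrite(f'pics/{n}12.png',arm.read_camera(n))
snap('w12')
G['bs']=(.5585,.187,.1575,.0228);G['bm']=(.558,.187,.1235,.0285)
run([load(v) for v in('w12','side12','top12')],['bs','bl','bm'])
run([load(v) for v in('w12','top12','side12')],['wm','wl','ws'])
"
```

```text
t 32.25 pos [0.5203 0.2548 0.2446] yaw 96.1 q1,q6 [  45. -129.] F [ 0.6  0.4 -0.1] w 0.0791 g 0.0
units xyz [1.632 2.865 0.896] az -10.96 tilt [0.0025 0.003 ]
[0.5203 0.2548 0.2446] [  45.4   10.1   -8.4   -0.   -71.3 -129.3]
bs w12 0.5508,0.1901 r26.4 e1.4 X|side12 0.5587,0.1873 r20.7 e1.0|top12 0.5617,0.1728 r18.2 e2.4 X => None
bl w12 0.5762,0.1754 r35.8 e2.4 X|side12 0.5621,0.1638 r33.8 e2.5 X|top12 0.5729,0.1824 r22.0 e2.7 X => None
bm w12 0.5630,0.1829 r30.8 e2.0|side12 0.5608,0.1626 r25.0 e2.1 X|top12 0.5658,0.1776 r21.1 e2.6 X => None
wm w12 0.4291,0.3915 r35.4 e3.3 X|top12 0.4257,0.3897 r29.8 e0.3|side12 0.4241,0.3870 r31.0 e0.5 => (array([0.4249, 0.3889, 0.0765]), array([0.0006, 0.0006]))
wl w12 0.5492,0.2826 r34.9 e0.2|top12 0.5551,0.2831 r48.6 e4.3 X|side12 0.5520,0.2735 r34.6 e4.7 X => None
ws w12 0.4405,0.1745 r24.0 e0.2|top12 0.4436,0.1753 r23.8 e0.3|side12 0.4428,0.1741 r25.2 e1.1 => (array([0.4423, 0.175 , 0.0632]), array([0.0018, 0.0012, 0.0006]))
```

Call:
{"api": "play_rows", "payload": {"moves": [[0.8,0.54,0.95,0,0,0,0],[0.8,0.54,0.95,0,0,0,0],[0.8,0.54,0.95,0,0,0,0],[0.8,0,0,0.2,0,0,-1],[0.8,0,0,0.2,0,0,-1],[0.8,0,0,0.2,0,0,-1],[0.8,0,0,0.2,0,0,-1],[0.8,0,0,0.2,0,0,-1],[0.8,0,0,0.2,0,0,-1],[0.8,0,0,0.2,0,0,-1]]}}

```text
time_s: 33.65
position: [0.4249, 0.3883, 0.174]
tcp_rot: [[-0.829, -0.56, 0.002], [-0.56, 0.829, 0.003], [-0.003, 0.001, -1.0]]
wrist_force: [0.5, -0.4, -0.3]
width: 0.0789
grip_force: 0.0
```

Call:
{"api": "play_rows", "payload": {"moves": [[0.8,0,0,0,0,0,-1],[0.8,0,0,0,0,0,-1],[0.8,0,0,0,0,0,-1],[0.8,0,0,0,0,0,-1],[0.8,0,0,0,0,0,0],[0.8,0,0,0,0,0,0],[0.8,0,0,0,0,0,0],[0.8,0,0,0,0,0,0],[0.8,0,0,0,0,0,0],[0.8,0,0,0,0,0,0]]}}

```text
time_s: 34.9
position: [0.4249, 0.3882, 0.174]
tcp_rot: [[-0.643, -0.766, 0.002], [-0.766, 0.643, 0.003], [-0.003, 0.0, -1.0]]
wrist_force: [0.2, 0.4, -0.5]
width: 0.079
grip_force: 0.0
```

```bash
python3 -c "
from rims import *
go(.4248,.3892,.038,140)
snap('w13'); run([load(v) for v in ('w13','top12')],['wm'])
"
```

```text
t 34.9 pos [0.4249 0.3882 0.174 ] yaw 140.0 q1,q6 [  62. -102.] F [ 0.2  0.4 -0.5] w 0.0790 g 0.0
units xyz [-0.006  0.013  2.72 ] az 0.0 tilt [0.002  0.0026]
[0.4249 0.3882 0.174 ] [  61.9   12.4  -14.9    0.   -62.5 -101.9]
wm w13 0.4228,0.3887 r30.0 e0.1|top12 0.4257,0.3897 r29.8 e0.3 => (array([0.425 , 0.3914, 0.0661]), array([0.0013, 0.0013]))
```

Call:
{"api": "play_rows", "payload": {"moves": [[0.8,0,0.02,0.7,0,0,0],[0.8,0,0,0.7,0,0,0],[0.8,0,0,0.7,0,0,0],[0.8,0,0,0.4,0,0,0],[0.8,0,0,0.22,0,0,0],[0.8,0,0,0,0,0,0],[0.5,0,0,0,0,0,0],[0.2,0,0,0,0,0,0],[0.2,0,0,0,0,0,0],[0.2,0,0,0,0,0,0]], "squeeze": 8}}

```text
time_s: 36.2
position: [0.4246, 0.3898, 0.0387]
tcp_rot: [[-0.642, -0.766, 0.003], [-0.766, 0.642, 0.004], [-0.005, 0.0, -1.0]]
wrist_force: [0.5, 0.9, 3.6]
width: 0.0571
grip_force: 8.0
```

Call:
{"api": "play_rows", "payload": {"moves": [[0.2,0,0,0,0,0,0],[0.2,0,0,0,0,0,0],[0.2,0,0,0,0,0,0],[0.2,0,0,0,0,0,0],[0.2,0,0,0,0,0,0],[0.2,0,0,0,0,0,0],[0.2,0,0,0,0,0,0],[0.2,0,0,0,0,0,0],[0.2,0,0,0,0,0,0],[0.2,0,0,0,0,0,0]]}}

```text
time_s: 37.45
position: [0.4247, 0.3898, 0.0387]
tcp_rot: [[-0.642, -0.766, 0.003], [-0.766, 0.642, 0.004], [-0.005, 0.0, -1.0]]
wrist_force: [-2.2, 0.6, 6.0]
width: 0.0569
grip_force: 8.0
```

```bash
python3 -c "
from rims import *
go(.5508,.2832,.18,140)
"
```

```text
t 37.45 pos [0.4247 0.3898 0.0387] yaw 140.0 q1,q6 [  62. -102.] F [-2.2  0.6  6. ] w 0.0569 g 8.0
units xyz [ 1.000e-03 -3.303e+00 -2.828e+00] az 0.01 tilt [0.0028 0.0037]
```

Call:
{"api": "play_rows", "payload": {"moves": [[0.2,0,0,-0.2,0,0,0],[0.2,0,0,-0.5,0,0,0],[0.2,0,0,-0.7,0,0,0],[0.2,0,0,-0.7,0,0,0],[0.2,0,-0.4,-0.6,0,0,0],[0.2,0,-0.8,-0.3,0,0,0],[0.2,0,-0.8,0,0,0,0],[0.2,0,-0.8,0,0,0,0],[0.2,0,-0.5,0,0,0,0],[0.2,0,0,0,0,0,-0.5]]}}

```text
time_s: 38.7
position: [0.5512, 0.2812, 0.1877]
tcp_rot: [[-0.617, -0.787, 0.001], [-0.787, 0.617, 0.002], [-0.002, 0.0, -1.0]]
wrist_force: [-0.9, -0.1, -0.7]
width: 0.0569
grip_force: 8.0
```

Call:
{"api": "play_rows", "payload": {"moves": [[0.2,0,0,0,0,0,-1],[0.2,0,0,0,0,0,-1],[0.2,0,0,0,0,0,0],[0.2,0,0,0,0,0,0],[0.2,0,0,0,0,0,0],[0.2,0,0,0,0,0,0],[0.2,0,0,0,0,0,0],[0.2,0,0,0,0,0,0],[0.2,0,0,0,0,0,0],[0.2,0,0,0,0,0,0]]}}

```text
time_s: 39.95
position: [0.5505, 0.2828, 0.188]
tcp_rot: [[-0.5, -0.866, 0.002], [-0.866, 0.5, 0.003], [-0.003, -0.0, -1.0]]
wrist_force: [0.3, 0.3, -0.8]
width: 0.0572
grip_force: 8.0
```

```bash
python3 -c "
from chk import *
go(.551,.2835,.0887,150)
p=arm.get_state()['position']; chk('w14','w',p[2]+.036,.0855,.0295,.034)
"
```

```text
t 39.95 pos [0.5505 0.2828 0.188 ] yaw 150.0 q1,q6 [ 45. -75.] F [ 0.3  0.3 -0.8] w 0.0572 g 8.0
units xyz [-1.100e-02 -1.000e-03  1.985e+00] az 0.0 tilt [0.002  0.0026]
[0.5505 0.2828 0.188 ] [ 45.2  15.8  -8.3  -0.  -65.7 -75.2]
held expected centre [322.9 263.7] rp 55.7 near edge [322.9 210.6]
large expected centre [322.9 195.4] rp 35.0 near edge [322.9 160.4]
```

View pics/w14c.png

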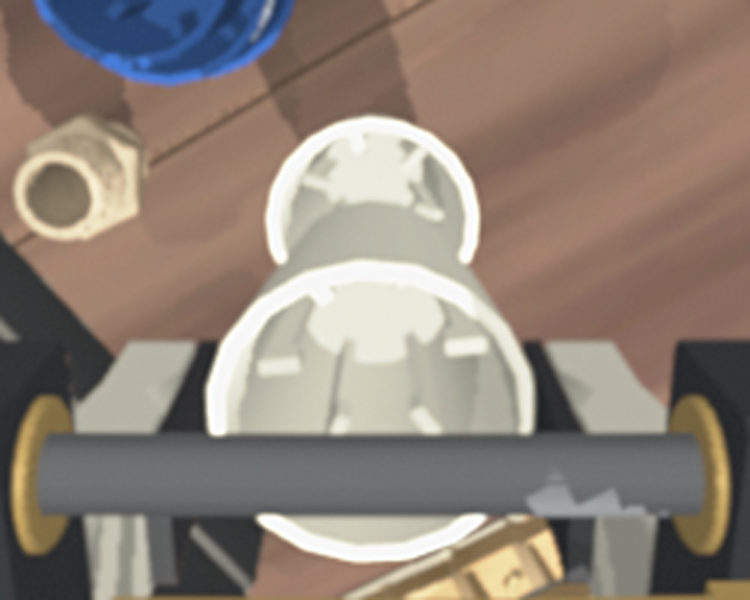

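Call:
{"api": "play_rows", "payload": {"moves": [[0.2,-0.01,0.02,0.5,0,0,0],[0.2,0,0,0.5,0,0,0],[0.2,0,0,0.3,0,0,0],[0.2,0,0,0.1,0,0,0],[0.2,0,0,0.1,0,0,0],[0.2,0,0,0.1,0,0,0],[0.2,0,0,0.1,0,0,0],[0.2,0,0,0.1,0,0,0],[0.2,0,0,0,0,0,0],[0.2,0,0,0,0,0,0]]}}

```text
time_s: 41.25
position: [0.5501, 0.284, 0.0981]
tcp_rot: [[-0.5, -0.866, 0.002], [-0.866, 0.5, 0.003], [-0.003, -0.001, -1.0]]
wrist_force: [-0.2, 0.0, -0.6]
width: 0.0569
grip_force: 8.0
```

Call:
{"api": "play_rows", "payload": {"moves": [[0.2,0,0,0.05,0,0,0],[0.2,0,0,0.05,0,0,0],[0.2,0,0,0.04,0,0,0],[0.2,0,0,0.03,0,0,0],[0.2,0,0,0,0,0,0],[0.2,0,0,0.01,0,0,0],[0.2,0,0,0,0,0,0],[0.2,0,0,0,0,0,0],[0.2,0,0,0,0,0,0],[0.2,0,0,0,0,0,0]]}}

```text
time_s: 42.5
position: [0.5501, 0.284, 0.089]
tcp_rot: [[-0.5, -0.866, 0.002], [-0.866, 0.5, 0.003], [-0.003, -0.0, -1.0]]
wrist_force: [-0.7, -0.3, 0.3]
width: 0.0572
grip_force: 8.0
```

Call:
{"api": "play_rows", "payload": {"moves": [[0.2,0,0,0.02,0,0,0],[0.2,0,0,0,0,0,0],[0.2,0,0,0.01,0,0,0],[0.2,0,0,0,0,0,0],[0.2,0,0,0,0,0,0],[0.2,0,0,0,0,0,0],[0.2,0,0,0,0,0,0],[0.2,0,0,0,0,0,0],[0.2,0,0,0,0,0,0],[0.2,0,0,0,0,0,0]]}}

```text
time_s: 43.75
position: [0.5507, 0.2844, 0.0886]
tcp_rot: [[-0.499, -0.866, 0.004], [-0.866, 0.499, 0.003], [-0.005, -0.001, -1.0]]
wrist_force: [-2.0, 0.3, 6.8]
width: 0.057
grip_force: 8.0
```

Call:
{"api": "play_rows", "payload": {"moves": [[0.3,0,0,-0.01,0,0,0],[0.45,0,0,0,0,0,0],[0.6,0,0,0,0,0,0],[0.6,0,0,0,0,0,0],[0.6,0,0,-0.2,0,0,0],[0.6,0,0,-0.6,0,0,0],[0.6,0,0,-0.8,0,0,0],[0.6,0,0,-0.8,0,0,0],[0.6,0,0,-0.2,0,0,0],[0.6,0,0,0,0,0,0]]}}

```text
time_s: 45.0
position: [0.5499, 0.2839, 0.2189]
tcp_rot: [[-0.5, -0.866, 0.003], [-0.866, 0.5, 0.004], [-0.005, -0.001, -1.0]]
wrist_force: [-0.4, -0.5, -0.5]
width: 0.0702
grip_force: 0.0
```

```bash
python3 -c "
from rims import *
go(.442,.1752,.14,135)
for n in('side','top'): cv2.imwrite(f'pics/{n}15.png',arm.read_camera(n))
snap('w15')
G['wm']=(.5505,.284,.124,.0295)
run([load(v) for v in('w15','side15')],['wm','bl','ws'])
"
```

```text
t 45.0 pos [0.5499 0.2839 0.2189] yaw 150.0 q1,q6 [ 45. -75.] F [-0.4 -0.5 -0.5] w 0.0702 g 0.0
units xyz [2.969 0.785 1.562] az 3.75 tilt [0.0031 0.004 ]
[0.5492 0.2833 0.2169] [ 45.3  14.8  -5.9  -0.1 -69.2 -75.3]
wm w15 0.5482,0.2828 r30.1 e0.3|side15 0.5499,0.2822 r31.5 e0.4 => (array([0.5491, 0.2827, 0.1244]), array([0.0009, 0.0009]))
bl w15 0.5675,0.1798 r33.4 e1.0|side15 0.5624,0.1589 r29.7 e0.9 X => None
ws w15 0.4414,0.1749 r24.3 e0.2|side15 0.4428,0.1736 r25.0 e0.8 => (array([0.4423, 0.1753, 0.0639]), array([0.0005, 0.0005]))
```

Call:
{"api": "play_rows", "payload": {"moves": [[0.6,0.5,0.13,0,0,0,0],[0.6,0.8,0.21,0,0,0,0],[0.6,0.8,0.21,0,0,0,0],[0.6,0.6,0.16,0,0,0,0.75],[0.6,0.27,0.075,0,0,0,1],[0.6,0,0,0.4,0,0,1],[0.6,0,0,0.6,0,0,1],[0.6,0,0,0.6,0,0,0],[0.6,0,0,0,0,0,0],[0.6,0,0,0,0,0,0]]}}

```text
time_s: 46.4
position: [0.4416, 0.1755, 0.138]
tcp_rot: [[-0.707, -0.708, 0.002], [-0.708, 0.707, 0.002], [-0.003, -0.0, -1.0]]
wrist_force: [0.9, -0.2, 0.4]
width: 0.0701
grip_force: 0.0
```

```bash
python3 -c "
from rims import *
go(.442,.1752,.028,135)
snap('w16'); run([load('w16'),load('top15')],['ws']); go(.442,.1752,.028,135)
"
```

```text
t 46.4 pos [0.4416 0.1755 0.138 ] yaw 135.0 q1,q6 [ 45. -90.] F [ 0.9 -0.2  0.4] w 0.0701 g 0.0
units xyz [ 0.006 -0.01   2.201] az 0.01 tilt [0.0022 0.0022]
[0.4416 0.1755 0.138 ] [ 45.5   4.8 -29.4   0.  -55.6 -90.4]
ws w16 0.4404,0.1745 r24.1 e0.2|top15 0.4436,0.1754 r23.7 e0.3 => (array([0.4443, 0.1778, 0.0442]), array([0.0004, 0.0004]))
t 46.45 pos [0.4419 0.1758 0.1384] yaw 135.0 q1,q6 [ 45. -90.] F [0.  0.7 0.7] w 0.0702 g 0.0
units xyz [ 0.016 -0.01   2.208] az 0.01 tilt [0.003 0.003]
```

Call:
{"api": "play_rows", "payload": {"moves": [[0.6,0.01,-0.01,0.7,0,0,0],[0.6,0,0,0.7,0,0,0],[0.6,0,0,0.5,0,0,0],[0.6,0,0,0.3,0,0,0],[0.6,0,0,0,0,0,0],[0.3,0,0,0,0,0,0],[-0.1,0,0,0,0,0,0],[-0.1,0,0,0,0,0,0],[-0.1,0,0,0,0,0,0],[-0.1,0,0,0,0,0,0]], "squeeze": 8}}

```text
time_s: 47.7
position: [0.4419, 0.1755, 0.0281]
tcp_rot: [[-0.707, -0.708, 0.003], [-0.708, 0.707, 0.003], [-0.005, 0.0, -1.0]]
wrist_force: [-2.5, 1.2, 7.4]
width: 0.0467
grip_force: 8.0
```

Call:
{"api": "play_rows", "payload": {"moves": [[-0.1,0,0,0,0,0,0],[-0.1,0,0,0,0,0,0],[-0.1,0,0,0,0,0,0],[-0.1,0,0,0,0,0,0],[-0.1,0,0,-0.2,0,0,0],[-0.1,0,0,-0.5,0,0,0],[-0.1,0,0,-0.8,0,0,0],[-0.1,0,0,-0.8,0,0,0],[-0.1,0,0,-0.8,0,0,0],[-0.1,0,0,-0.5,0,0,0]]}}

```text
time_s: 48.95
position: [0.4413, 0.1745, 0.21]
tcp_rot: [[-0.707, -0.707, 0.004], [-0.707, 0.707, 0.004], [-0.006, 0.0, -1.0]]
wrist_force: [1.7, 0.6, -1.7]
width: 0.0468
grip_force: 8.0
```

```bash
python3 -c "
from rims import *
go(.5505,.2842,.205,150)
"
```

```text
t 48.95 pos [0.4413 0.1745 0.21  ] yaw 135.0 q1,q6 [ 45. -90.] F [ 1.7  0.6 -1.7] w 0.0468 g 8.0
units xyz [-3.095  0.006  0.117] az -3.75 tilt [0.0038 0.004 ]
```

Call:
{"api": "play_rows", "payload": {"moves": [[-0.1,-0.4,0,0,0,0.08,0],[-0.1,-0.8,0,0,0,0,0],[-0.1,-0.8,0,0,0,0,0],[-0.1,-0.7,0,0,0,0,0],[-0.1,-0.4,0.006,0,0,0,-0.75],[-0.1,0,0,0,0,0,-1],[-0.1,0,0,0,0,0,-1],[-0.1,0,0,0,0,0,-1],[-0.1,0,0,0,0,0,0],[-0.1,0,0,0,0,0,0]]}}

```text
time_s: 50.2
position: [0.5504, 0.2842, 0.2074]
tcp_rot: [[-0.501, -0.865, -0.002], [-0.865, 0.501, -0.001], [0.002, 0.001, -1.0]]
wrist_force: [-0.8, 0.4, -0.3]
width: 0.0466
grip_force: 8.0
```

Call:
{"api": "play_rows", "payload": {"moves": [[-0.1,0,0,0,0,0,0],[-0.1,0,0,0,0,0,0],[-0.1,0,0,0,0,0,0],[-0.1,0,0,0,0,0,0],[-0.1,0,0,0,0,0,0],[-0.1,0,0,0,0,0,0],[-0.1,0,0,0,0,0,0],[-0.1,0,0,0,0,0,0],[-0.1,0,0,0,0,0,0],[-0.1,0,0,0,0,0,0]]}}

```text
time_s: 51.45
position: [0.5505, 0.2843, 0.2072]
tcp_rot: [[-0.5, -0.866, -0.002], [-0.866, 0.5, -0.001], [0.002, 0.001, -1.0]]
wrist_force: [0.0, 0.1, -1.4]
width: 0.0466
grip_force: 8.0
```

```bash
python3 -c "
from rims import *
go(.5505,.2842,.1241,150)
"
```

```text
t 51.45 pos [0.5505 0.2843 0.2072] yaw 150.0 q1,q6 [ 45. -75.] F [ 0.   0.1 -1.4] w 0.0466 g 8.0
units xyz [-1.000e-03 -4.000e-03  1.662e+00] az 0.0 tilt [-0.002  -0.0014]
```

Call:
{"api": "play_rows", "payload": {"moves": [[-0.1,0.01,0,0.4,0,0,0],[-0.1,0,0,0.4,0,0,0],[-0.1,0,0,0.25,0,0,0],[-0.1,0,0,0.08,0,0,0],[-0.1,0,0,0.08,0,0,0],[-0.1,0,0,0.08,0,0,0],[-0.1,0,0,0.08,0,0,0],[-0.1,0,0,0.08,0,0,0],[-0.1,0,0,0,0,0,0],[-0.1,0,0,0,0,0,0]]}}

```text
time_s: 52.7
position: [0.5502, 0.2839, 0.1348]
tcp_rot: [[-0.5, -0.866, -0.002], [-0.866, 0.5, -0.001], [0.002, 0.001, -1.0]]
wrist_force: [-0.7, 0.2, -0.2]
width: 0.0464
grip_force: 8.0
```

Call:
{"api": "play_rows", "payload": {"moves": [[-0.1,0,0,0.05,0,0,0],[-0.1,0,0,0.05,0,0,0],[-0.1,0,0,0.04,0,0,0],[-0.1,0,0,0.03,0,0,0],[-0.1,0,0,0,0,0,0],[-0.1,0,0,0.02,0,0,0],[-0.1,0,0,0,0,0,0],[-0.1,0,0,0,0,0,0],[-0.1,0,0,0,0,0,0],[-0.1,0,0,0,0,0,0]]}}

```text
time_s: 53.95
position: [0.5501, 0.2838, 0.1252]
tcp_rot: [[-0.5, -0.866, -0.002], [-0.866, 0.5, -0.001], [0.002, 0.001, -1.0]]
wrist_force: [0.5, 0.2, -0.1]
width: 0.0466
grip_force: 8.0
```

Call:
{"api": "play_rows", "payload": {"moves": [[-0.1,0,0,0.02,0,0,0],[-0.1,0,0,0,0,0,0],[-0.1,0,0,0.01,0,0,0],[-0.1,0,0,0,0,0,0],[-0.1,0,0,0.01,0,0,0],[-0.1,0,0,0,0,0,0],[-0.1,0,0,0,0,0,0],[-0.1,0,0,0,0,0,0],[-0.1,0,0,0,0,0,0],[-0.1,0,0,0,0,0,0]]}}

```text
time_s: 55.2
position: [0.5505, 0.2841, 0.124]
tcp_rot: [[-0.5, -0.866, -0.001], [-0.866, 0.5, -0.001], [0.001, 0.0, -1.0]]
wrist_force: [-0.0, 0.5, 5.0]
width: 0.0465
grip_force: 8.0
```

Resting at the expected height. Release and rise.

Call:
{"api": "play_rows", "payload": {"moves": [[0.05,0,0,-0.01,0,0,0],[0.2,0,0,0,0,0,0],[0.4,0,0,0,0,0,0],[0.4,0,0,0,0,0,0],[0.4,0,0,-0.2,0,0,0],[0.4,0,0,-0.6,0,0,0],[0.4,0,0,-0.8,0,0,0],[0.4,0,0,-0.8,0,0,0],[0.4,0,0.5,-0.8,0,0,0],[0.4,0,0.8,-0.4,0,0,0]]}}

```text
time_s: 56.45
position: [0.4947, 0.3168, 0.3069]
tcp_rot: [[-0.501, -0.865, 0.001], [-0.865, 0.501, 0.001], [-0.001, -0.0, -1.0]]
wrist_force: [-0.2, 0.7, -0.4]
width: 0.0609
grip_force: 0.0
```

Call:
{"api": "play_rows", "payload": {"moves": [[0.4,0,0.8,-0.4,0,0,0],[0.4,0,0.8,0,0,0,0],[0.4,0,0.6,0,0,0,0],[0.4,0,0,0,0,0,0],[0.4,0,0,0,0,0,0],[0.4,0,0,0,0,0,0],[0.4,0,0,0,0,0,0],[0.4,0,0,0,0,0,0],[0.4,0,0,0,0,0,0],[0.4,0,0,0,0,0,0]]}}

```text
time_s: 57.7
position: [0.399, 0.3715, 0.3239]
tcp_rot: [[-0.5, -0.866, -0.002], [-0.866, 0.5, -0.001], [0.002, 0.001, -1.0]]
wrist_force: [0.3, -0.2, 0.0]
width: 0.0615
grip_force: 0.0
```

```bash
python3 -c "
from rims import *
for n in('side','top'): cv2.imwrite(f'pics/{n}17.png',arm.read_camera(n))
c=[cv2.resize(cv2.imread(f'pics/{n}17.png')[a:b,l:r],(400,400),interpolation=2) for n,a,b,l,r in(('side',150,290,230,370),('top',120,260,150,290))]
cv2.imwrite('pics/m17.png',np.hstack(c))
"
```

```text
(no output)
```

View pics/m17.png

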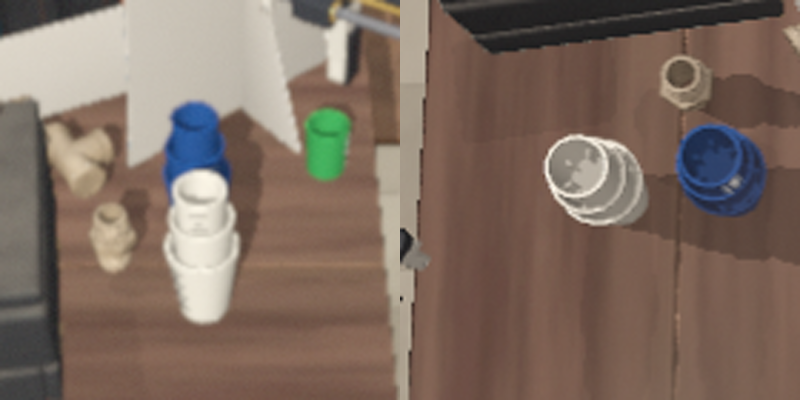

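The picture shows both sets nested upright: white at about (205,240) and blue at about (197,150) in the side half. The nipple (112,235) and the green cup (327,143) are untouched.

```bash
python3 -c "
from station import arm
print(arm.sign_off())"
```

```text
the job is handed in; nothing more can be done
None
```

Both sets are nested where their large cups stood, middle cup then small cup (blue set first), and the job is handed in at about 58 s; the final pictures show both stacks upright and the brass nipple and green cup untouched, and the arm never worked near the red cup, though I did not check it in the final pictures.

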